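Work the ejector plate of the round tile mould

TASK

The round plaster tile mould on the bench must have its sprung ejector plate tried before class. Take the wide round wooden tamper (not the square or the narrow one) by its handle, press its flat foot squarely down on the plate until the plate bottoms out, keep it there for a moment, then ease up and let go, leaving the tamper standing upright on the sprung-back plate inside the mould.

Things in the scene. Friction and masses are not known exactly. Their poses are not given: they have to be found in the camera images.
- round_tamper: Loose 0.3 kg wooden tamper, upright: disc foot 80 mm across, 16 thick; 30 mm round handle rod from 38 to 92 mm above the underside (42 wide flare below), 97 tall. Origin: centre of underside, z up the handle. Keep fingertips 45 mm or more above the underside to clear the rim. Two others with the same handle, square (68) and narrow round (48) feet, are bystanders; places vary.
- mould: Round off-white plaster mould fixed to the bench, 139 mm across, 60 high, with a round well 100 across. In it a flat metal plate, 97 across; its top is 48 mm above the bench at rest (12 below the rim), 30 mm when bottomed out (30 below the rim). Origin: centre of the underside, on the bench, z up. The square mould (130 mm) farther away is a bystander.
- ejector (a joint): Downward travel of the mould's plate in m: 0 at rest (up), 0.018 bottomed out on a hard stop. It always stays level. The spring resists with about 5 N at first, 11 N at the bottom; it carries the tamper's weight (the tamper alone does not sink it) and lifts plate and tamper back up when the push is eased.
Things that resemble listed ones, but are neither listed nor needed, are in the scene too. What is shaped like the round_tamper but pink is not meant.

How it is judged:
By the outcome, as a careful person would: the job done as asked, in the order asked, and still so for the second after the job is handed in, with the robot touching nothing.
It also fails if it takes over 43 s, if anything falls off the work surface, if the arm or the gripper's body presses on something with over 40 N, if the wrist force passes 120 N, or if a joint passes its speed limit or range.

ROBOT

A 6-joint arm with a two-finger parallel gripper is mounted at the origin on the work surface. World frame = base frame: x ahead of the robot, y to its left, z up, the work surface at z = 0. Lengths are in m, angles in rad, forces in N, time in s.
With the tool pointing down it reaches from about 0.425 to 0.925 m from the base axis. Payload 12.5 kg.
Tool frame: the origin (TCP) lies at the very end of the fingers, on their centre line; the grasp point (between the pads) lies 19 mm behind it; x points along the fingers, z is the direction in which the jaws open and shut, and the axes are right-handed (so a half turn about x gives the same grasp; the last joint's range is limited). The gripper opens to 85 mm and grips with 20 to 120 N. Pads are 22 mm wide; open, the fingers measure 114 mm over their backs; the gripper's body (76 mm by 85 mm) begins 54 mm behind the grasp point. The pads swing forward as they close: fully open they stand 13 mm farther back than shut.
Start: joints at [1.182, 0.491, 1.559, -0, 1.092, -0.106], TCP at [0.174, 0.6, 0.231] pointing down, gripper open.
Joint ranges: [-3.1, 3.1], [-0.84, 2.19], [0.05, 2.79], [-1.13, 4.28], [0.06, 2.93], [-2.69, 2.69]. Speed limits (rad/s): [2.22, 2.22, 2.79, 3.14, 3.14, 3.14].

INTERFACE

Orientations are given as a 3x3 rotation matrix whose columns are the frame's x, y, z axes.
In Python, from workcell import readout, imaging, sign_off, recognise, mark_of gives the robot as it stands. The module is installed in compiled form; this text tells all that it offers.
- The arm moves only by the tool move_arm, never from a script. Its argument "deltas" is a list of rows, each a list of 3 entries, a list of its own where there are three numbers: the shift along the tool's x, y, z in units of 50 mm (1.0 is 50 mm), then the turn, a rotation vector about the tool's x, y, z in units of 8 degrees (1.0 is 8 degrees), then the gripper command: -1 is shut, 1 is fully open, values between are in proportion. In form: [[[tx, ty, tz], [wx, wy, wz], gripper], ...]. A call has 1 to 8 rows; each row is the pose to reach, as a shift and turn from the pose commanded when the call began, along the tool's axes at that moment; what a row does not reach only later rows make up. A row lasts 1/10 s, in which the tool goes at most 50 mm and 8.59 degrees, less where a joint would pass 70% of its speed; a pose out of reach is approached as far as the arm can. A call with a gripper value outside its range is refused whole. The fingers move at their own pace and stop on an object; "grip_force" is the grip in N (left out, the last holds). Time passes only in rows, so rows that repeat a pose let the fingers close. It gives the time, the measured TCP pose, the force and the opening at its end, in the units of the state.
- readout.sense(): the state, without advancing time (a new reading comes with each control period).
- imaging.camera(name): name is "scene" or "top"; returns the picture (420x560x3 uint8, red, green, blue); there is no depth.
- imaging.camera_info(name): a dict with "fx", "fy", "cx", "cy" (pixels), "R" (3x3) and "t" (3): a world point X has camera coordinates R X + t. Camera axes: x right, y down, z forward; pixel columns grow to the right and rows downward; lengths in m; the calibration is good to about 2 mm. A picture is of the moment at which its call begins. camera_info takes no time and is no camera call.
- sign_off(): hands the job in, once; it reports no verdict.
Trained networks look in the newest picture that a camera, given by its name, has taken for a name from the list of things; names that differ only in an ending like _2 or _b are one class to them, and where a whole thing is asked for, a point or a joint stands for the part that bears it (a point fixed in the world has none). Each returns a list of dicts, best first, with "p" (0 to 1); they miss things now and then, are a little off and sometimes report something else, mostly with a low value. They report only what shows in the picture. A call takes as long as a camera call. They do not tell look-alikes from the thing itself.
- recognise(label, camera): "uv" ([column, row] in pixels, amid what is visible of it).
- mark_of(label, camera): "uv" ([column, row] in pixels: a listed point, or the origin of a listed thing).
The state is a dict: "t": time; "qpos": joint angles; "qvel": joint speeds; "joint_torque": joint torques, N m; "ee_pos": TCP position; "tcp_rot": TCP orientation; "wrist_force": force on the tool from outside, world axes, zero at the start; "ft_torque": the same for the moment, N m; "finger_gap": finger opening in m.
Only numpy, scipy, OpenCV 4.12 (cv2) and the standard library are available. Lean on these libraries where they do the work, as an engineer would, in place of code of your own. Each camera call takes 0.05 s, during which the arm holds its last target. There are 200 camera calls.

## Working session

There is one attempt and no reset: what is moved stays moved. The work goes in short steps, Python scripts to look and compute and a tool call to move; the robot and the scene stay as the last step left them, time stands still between calls to the robot, and variables do not carry over. Pictures are saved under pics/ and viewed, about 8 in all and at most 12, crops included, and the job is handed in when it is done.

Besides the shell and the picture viewer there is one more tool, called as name(argument=value, ...) on one line, values as JSON. move_arm: Moves the arm, as the interface text tells. Its arguments: {"type":"object","properties":{"deltas":{"type":"array"},"grip_force":{"type":"number"}},"required":["deltas"]}

```bash
mkdir -p pics; python3 - <<'E'
from workcell import readout, imaging, recognise, mark_of
import cv2, numpy as np
np.set_printoptions(precision=4,suppress=True)
s=readout.sense();print(s['t'],s['ee_pos'],s['tcp_rot'],s['finger_gap'],s['wrist_force'])
for c in("scene","top"):
    im=imaging.camera(c);cv2.imwrite(f"pics/{c}1.png",im[...,::-1])
    i=imaging.camera_info(c);print(c,i['fx'],i['cx'],i['cy'],i['R'],i['t'])
    for l in("round_tamper","mould"):
        print(l,"rec",[(np.round(d['uv'],1),round(d['p'],2)) for d in recognise(l,c)],"mark",[(np.round(d['uv'],1),round(d['p'],2)) for d in mark_of(l,c)])
E
```

```text
0.0 [0.1743 0.6    0.2307] [[-0.0004 -0.9603  0.279 ]
 [-0.001   0.279   0.9603]
 [-1.      0.0001 -0.0011]] 0.0853213280296016 [0.2375 0.3402 0.9226]
scene 400.83099970017736 279.64498862717903 208.45189606220316 [[ 0.8881  0.4593 -0.0183]
 [ 0.3166 -0.6399 -0.7002]
 [-0.3333  0.6161 -0.7137]] [-0.4658 -0.178   1.135 ]
round_tamper rec [(array([247. , 311.9]), 0.86), (array([167.1, 314.9]), 0.78), (array([288.7, 261.4]), 0.6)] mark [(array([171.7, 319.7]), 0.97), (array([245.9, 317. ]), 0.96), (array([288. , 267.3]), 0.59)]
mould rec [] mark [(array([307.8, 159.4]), 0.81)]
top 506.58737331828513 289.9740482873081 218.9594716880302 [[ 0.0286 -0.9993 -0.0243]
 [-0.9963 -0.0265 -0.0817]
 [ 0.081   0.0266 -0.9964]] [-0.0534  0.5278  1.1287]
round_tamper rec [(array([340.6, 183.8]), 0.91), (array([400.5, 187.8]), 0.73), (array([434.6, 240.1]), 0.68)] mark [(array([342.8, 185.6]), 0.74), (array([433.4, 239.6]), 0.67), (array([402.7, 189.2]), 0.64)]
mould rec [(array([184. , 221.5]), 0.96)] mark [(array([190.2, 222.6]), 0.64)]
```

View pics/scene1.png

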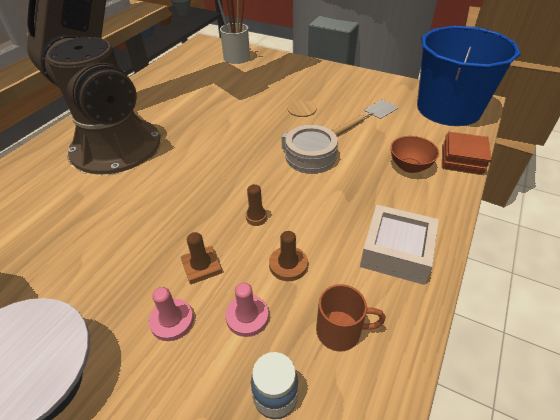

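View pics/top1.png

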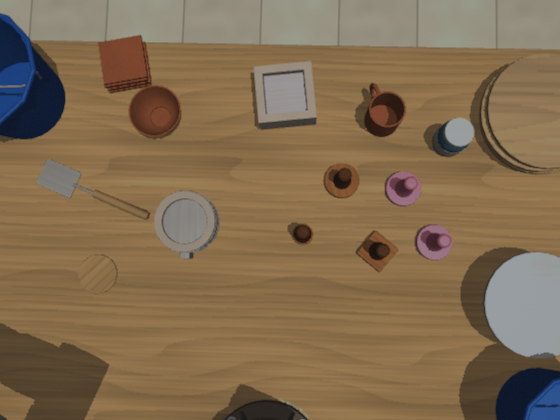

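The wanted brown wide round tamper is at scene (288,262) and top (342,181). The round mould is at scene (311,147) and top (185,221). The pink ones are decoys, and the narrow and square tampers are separate. Next I'll refine both positions by fitting projected circles to the image edges.

```bash
cat > h.py <<'E'
from workcell import readout, imaging, recognise, mark_of
import cv2, numpy as np
from scipy.optimize import minimize
np.set_printoptions(precision=4,suppress=True)
I={c:imaging.camera_info(c) for c in("scene","top")}
def proj(c,X):
    i=I[c];p=np.atleast_2d(X)@np.array(i['R']).T+i['t']
    return np.c_[i['fx']*p[:,0]/p[:,2]+i['cx'],i['fy']*p[:,1]/p[:,2]+i['cy']]
def ray(c,uv,z):
    i=I[c];R=np.array(i['R']);d=R.T@[(uv[0]-i['cx'])/i['fx'],(uv[1]-i['cy'])/i['fy'],1];o=-R.T@i['t']
    return o+d*(z-o[2])/d[2]
a=np.linspace(0,2*np.pi,180)
def circ(x,y,z,r): return np.c_[x+r*np.cos(a),y+r*np.sin(a),0*a+z]
def fit(ims,x0,circles,cams=("scene","top")):
    G={}
    for c in cams:
        l=cv2.GaussianBlur(ims[c],(0,0),1.0).astype(np.float32)
        G[c]=sum(np.hypot(cv2.Sobel(l[...,k],5,1,0),cv2.Sobel(l[...,k],5,0,1)) for k in range(3))
    def f(p):
        s=0
        for c in cams:
            for z,r in circles:
                uv=proj(c,circ(*p,z,r)).astype(np.float32)
                v=cv2.remap(G[c],uv[:,:1],uv[:,1:],1);s-=np.minimum(v,150).mean()
        return s
    g=[(f(np.add(x0,[dx,dy])),dx,dy) for dx in np.arange(-.02,.0201,.002) for dy in np.arange(-.02,.0201,.002)]
    b=min(g);r=minimize(f,np.add(x0,b[1:]),method='Nelder-Mead',options=dict(initial_simplex=np.add(x0,b[1:])+np.array([[0,0],[.002,0],[0,.002]])))
    return r.x,r.fun
def overlay(im,c,cs,box,k,name):
    im=cv2.resize(im[...,::-1].copy(),None,fx=k,fy=k,interpolation=cv2.INTER_CUBIC)
    for x,y,z,r in cs: cv2.polylines(im,[np.int32((proj(c,circ(x,y,z,r))+.5)*k)],True,(0,255,0),1)
    u,v,w,h=np.array(box)*k;return im[v:v+h,u:u+w]
E
python3 - <<'E'
from h import *
ims={c:cv2.imread(f"pics/{c}1.png")[...,::-1].copy() for c in I}
T0=(ray("top",(342.8,183),.008)+ray("scene",(288,266),.008))[:2]/2
print("T rays",ray("top",(342.8,183),.008),ray("scene",(288,266),.008))
M0=ray("top",(185,221),.055)[:2];print("M",M0,ray("scene",(311,140),.055))
tc=[(.016,.04)];mc=[(.06,.0695),(.06,.05)]
for n,x,cc in(("T",T0,tc),("M",M0,mc)):
    for cams in(("scene","top"),("scene",),("top",)): print(n,cams,*fit(ims,x,cc,cams))
T=fit(ims,T0,tc)[0];M=fit(ims,M0,mc)[0]
cs=[(*T,.016,.04),(*T,.097,.015),(*M,.06,.0695),(*M,.06,.05)]
A=overlay(ims["scene"],"scene",cs,(260,220,66,66),6,"");B=overlay(ims["top"],"top",cs,(310,150,66,66),6,"")
C=overlay(ims["scene"],"scene",cs,(275,115,80,60),5,"");D=overlay(ims["top"],"top",cs,(145,190,79,60),5,"")
H=np.hstack([A,B]);L=np.hstack([C,D]);w=min(H.shape[1],L.shape[1])
cv2.imwrite("pics/ov1.png",cv2.resize(np.vstack([H[:,:w],L[:,:w]]),None,fx=.86,fy=.86))
E
```

```text
T rays [ 0.6164 -0.1577  0.008 ] [ 0.6272 -0.161   0.008 ]
M [0.5156 0.1924] [0.5164 0.1957 0.055 ]
T ('scene', 'top') [ 0.6217 -0.1532] -288.378662109375
T ('scene',) [ 0.6218 -0.1506] -140.14292907714844
T ('top',) [ 0.6219 -0.1536] -149.4176483154297
M ('scene', 'top') [0.5174 0.1932] -507.5851135253906
M ('scene',) [0.5172 0.1936] -280.46087646484375
M ('top',) [0.5177 0.1931] -227.43922424316406
```

View pics/ov1.png

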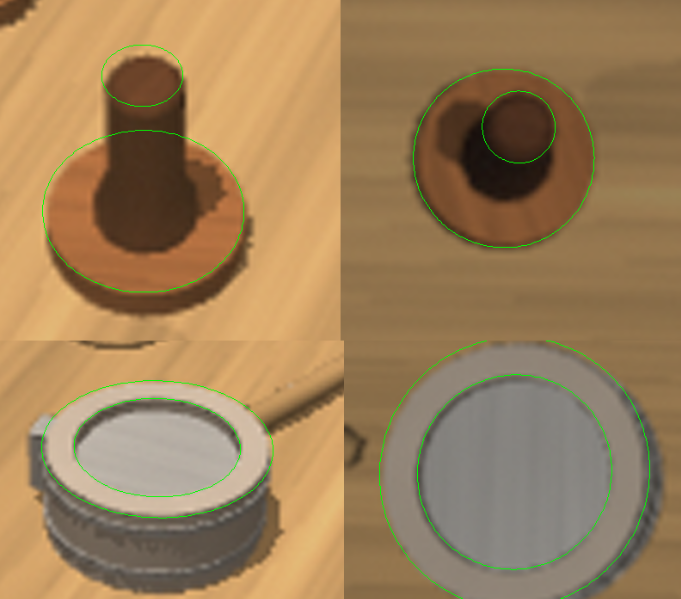

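The overlay shows the tamper fit is within about 3 mm and the mould's well edge is matched closely. I take the tamper at about (0.622,-0.155) and the mould at (0.5175,0.193). Now I'll travel over at height, keeping the orientation fixed.

move_arm(deltas=[[[0, -7, -4.2], [0, 0, 0], 1], [[0, -7, -4.2], [0, 0, 0], 1], [[0, -7, -4.2], [0, 0, 0], 1], [[0, -7, -4.2], [0, 0, 0], 1], [[0, -7, -4.2], [0, 0, 0], 1], [[0, -7, -4.2], [0, 0, 0], 1], [[0, -7, -4.2], [0, 0, 0], 1], [[0, -7, -4.2], [0, 0, 0], 1]], grip_force=50)

```text
t: 1.3
ee_pos: [0.4475, 0.3052, 0.2316]
tcp_rot: [[0.0, -0.96, 0.279], [0.0, 0.279, 0.96], [-1.0, -0.0, 0.0]]
wrist_force: [0.3, 0.3, 0.9]
finger_gap: 0.0853
```

move_arm(deltas=[[[0, -5.8, -7.8], [0, 0, 0], 1], [[0, -5.8, -7.8], [0, 0, 0], 1], [[0, -5.8, -7.8], [0, 0, 0], 1], [[0, -5.8, -7.8], [0, 0, 0], 1], [[0, -5.8, -7.8], [0, 0, 0], 1], [[0, -5.8, -7.8], [0, 0, 0], 1], [[0, -5.8, -7.8], [0, 0, 0], 1], [[0, -5.8, -7.8], [0, 0, 0], 1]])

```text
t: 2.1
ee_pos: [0.5864, -0.0701, 0.2315]
tcp_rot: [[0.0, -0.96, 0.279], [0.0, 0.279, 0.96], [-1.0, -0.0, 0.0]]
wrist_force: [1.3, 0.6, -0.0]
finger_gap: 0.0855
```

move_arm(deltas=[[[0, -1.1, -1.4], [0, 0, 0], 1], [[0, -1.1, -1.4], [0, 0, 0], 1], [[0.8, -1.1, -1.4], [0, 0, 0], 1], [[1.6, -1.1, -1.4], [0, 0, 0], 1], [[1.6, -1.1, -1.4], [0, 0, 0], 1], [[1.6, -1.1, -1.4], [0, 0, 0], 1]])

```text
t: 2.7
ee_pos: [0.6195, -0.1505, 0.1519]
tcp_rot: [[-0.0, -0.96, 0.279], [0.0, 0.279, 0.96], [-1.0, 0.001, 0.0]]
wrist_force: [-0.2, -0.5, -0.4]
finger_gap: 0.0856
```

```bash
python3 - <<'E'
from h import *
ims={c:imaging.camera(c) for c in I};s=readout.sense();print(s['t'],s['ee_pos'],s['finger_gap'])
T=(.622,-.155);cs=[(*T,.016,.04),(*T,.097,.015)]
A=overlay(ims["scene"],"scene",cs,(230,150,130,150),4,"");B=overlay(ims["top"],"top",cs,(290,120,67,150),4,"")
cv2.imwrite("pics/pre.png",np.hstack([A,B]))
E
```

```text
2.8 [ 0.6202 -0.1506  0.1535] 0.08519157334450325
```

View pics/pre.png

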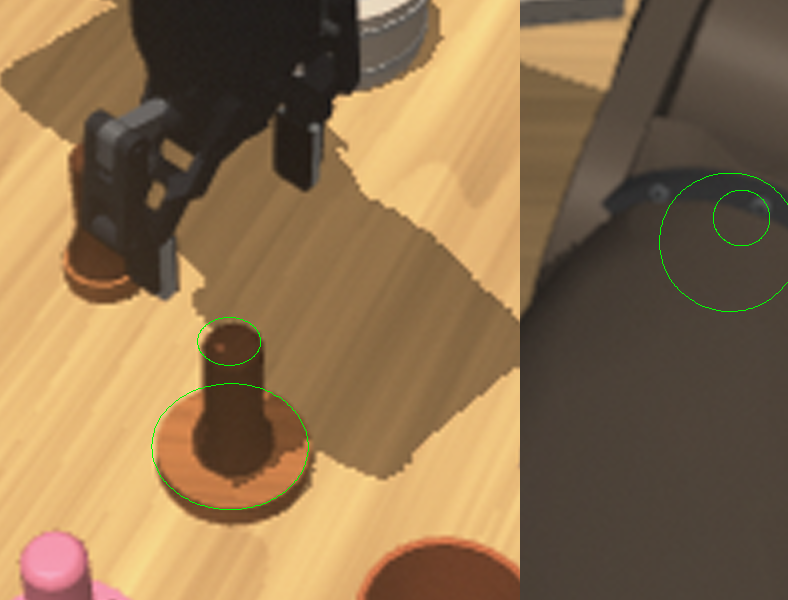

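The picture shows the fingers straddling the brown wide handle, and the model circles match within about 2 mm. The narrow tamper beside it looks clear. Now I'll descend and grip.

move_arm(deltas=[[[0.4, -0.07, -0.08], [0, 0, 0], 1], [[0.9, -0.07, -0.08], [0, 0, 0], 1], [[1.4, -0.07, -0.08], [0, 0, 0], 1], [[1.8, -0.07, -0.08], [0, 0, 0], 1], [[2.08, -0.07, -0.08], [0, 0, 0], 1], [[2.08, -0.07, -0.08], [0, 0, 0], 1]])

```text
t: 3.4
ee_pos: [0.6215, -0.1551, 0.0471]
tcp_rot: [[-0.001, -0.96, 0.279], [0.0, 0.279, 0.96], [-1.0, 0.001, 0.0]]
wrist_force: [-0.4, 0.7, -0.5]
finger_gap: 0.0855
```

move_arm(deltas=[[[0, 0, 0], [0, 0, 0], 0.4], [[0, 0, 0], [0, 0, 0], 0.0], [[0, 0, 0], [0, 0, 0], -0.4], [[0, 0, 0], [0, 0, 0], -0.6], [[0, 0, 0], [0, 0, 0], -1], [[0, 0, 0], [0, 0, 0], -1], [[0, 0, 0], [0, 0, 0], -1], [[0, 0, 0], [0, 0, 0], -1]], grip_force=50)

```text
t: 4.2
ee_pos: [0.6218, -0.1555, 0.0481]
tcp_rot: [[0.001, -0.96, 0.279], [-0.0, 0.279, 0.96], [-1.0, -0.001, -0.0]]
wrist_force: [-1.0, -0.1, 6.3]
finger_gap: 0.0288
```

move_arm(deltas=[[[-0.3, 0, 0], [0, 0, 0], -1], [[-0.8, 0, 0], [0, 0, 0], -1], [[-1.4, 0, 0], [0, 0, 0], -1], [[-2.0, 0, 0], [0, 0, 0], -1], [[-2.4, 0, 0], [0, 0, 0], -1], [[-2.4, 0, 0], [0, 0, 0], -1], [[-2.4, 0, 0], [0, 0, 0], -1]])

```text
t: 4.9
ee_pos: [0.6211, -0.1552, 0.1671]
tcp_rot: [[-0.0, -0.96, 0.279], [0.0, 0.279, 0.96], [-1.0, 0.0, 0.0]]
wrist_force: [0.3, -0.6, -3.7]
finger_gap: 0.029
```

```bash
python3 - <<'E'
from h import *
im=imaging.camera("scene");s=readout.sense();p=s['ee_pos'];print(s['t'],p,s['finger_gap'],s['wrist_force'],s['ft_torque'])
z=p[2]-.048
for q in (p[:2],): print(fit({"scene":im},q,[(z+.016,.04)],("scene",)))
print([(d['uv'],d['p']) for d in recognise("round_tamper","scene")])
T=p[:2];cs=[(*T,z,.04),(*T,z+.016,.04)]
cv2.imwrite("pics/held.png",overlay(im,"scene",cs,(200,130,160,140),5,""))
E
```

```text
4.95 [ 0.6209 -0.1551  0.1663] 0.028901916772226626 [-0.1785  0.0987 -4.2039] [-0.0483  0.0523  0.0361]
(array([ 0.6237, -0.1566]), np.float64(-138.67422485351562))
[([245.2, 313.1], 0.76), ([288.0, 224.7], 0.59), ([169.9, 316.9], 0.56)]
```

View pics/held.png

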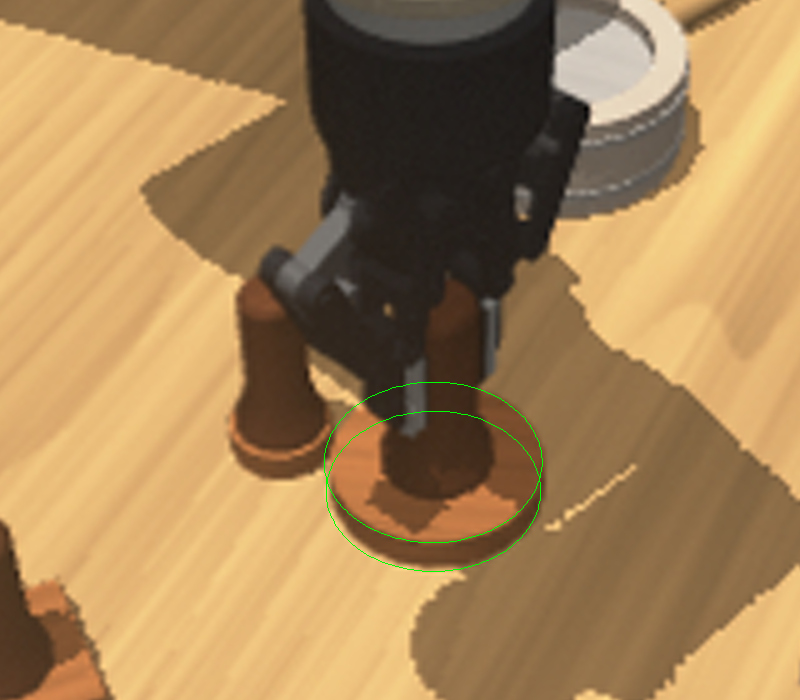

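The tamper is held upright and the circles match the TCP pose within about 2 mm. Now I'll carry it over the mould.

move_arm(deltas=[[[-0.3, 0.2, 0.3], [0, 0, 0], -1], [[-0.4, 0.6, 0.9], [0, 0, 0], -1], [[-0.4, 1.05, 1.6], [0, 0, 0], -1], [[-0.4, 1.5, 2.3], [0, 0, 0], -1], [[-0.4, 1.95, 3.0], [0, 0, 0], -1], [[-0.4, 2.4, 3.7], [0, 0, 0], -1], [[-0.4, 2.7, 4.2], [0, 0, 0], -1], [[-0.4, 3.0, 4.6], [0, 0, 0], -1]])

```text
t: 5.8
ee_pos: [0.5404, 0.1097, 0.1873]
tcp_rot: [[-0.001, -0.961, 0.278], [0.0, 0.278, 0.961], [-1.0, 0.001, -0.0]]
wrist_force: [0.3, -0.2, -4.1]
finger_gap: 0.0285
```

move_arm(deltas=[[[0, 0.3, 0.45], [0, 0, 0], -1], [[0, 0.55, 0.85], [0, 0, 0], -1], [[0, 0.75, 1.2], [0, 0, 0], -1], [[0, 0.9, 1.4], [0, 0, 0], -1], [[0, 0.97, 1.53], [0, 0, 0], -1], [[0, 0.97, 1.53], [0, 0, 0], -1], [[0, 0.97, 1.53], [0, 0, 0], -1]])

```text
t: 6.5
ee_pos: [0.5165, 0.1939, 0.1872]
tcp_rot: [[-0.0, -0.96, 0.279], [-0.0, 0.279, 0.96], [-1.0, 0.0, -0.0]]
wrist_force: [0.7, -0.4, -3.4]
finger_gap: 0.029
```

```bash
python3 - <<'E'
from h import *
ims={c:imaging.camera(c) for c in I};s=readout.sense();p=s['ee_pos'];print(s['t'],p,s['finger_gap'],s['wrist_force'])
z=p[2]-.048
print(fit(ims,p[:2],[(z+.016,.04)],("scene",)),fit(ims,(.5174,.1932),[(.06,.0695)],("scene",)))
cs=[(*p[:2],z,.04),(*p[:2],z+.016,.04),(.5174,.1932,.06,.05),(.5174,.1932,.06,.0695)]
A=overlay(ims["scene"],"scene",cs,(250,80,100,100),5,"");B=overlay(ims["top"],"top",cs,(140,160,100,100),3,"")
B=cv2.copyMakeBorder(B,0,200,0,0,0);cv2.imwrite("pics/over.png",np.hstack([A,B]))
E
```

```text
6.6 [0.5166 0.1937 0.1873] 0.028847260343090753 [-0.2177 -0.5596 -2.8984]
(array([0.5207, 0.1931]), np.float64(-145.07130432128906)) (array([0.5166, 0.1921]), np.float64(-146.56661987304688))
```

View pics/over.png

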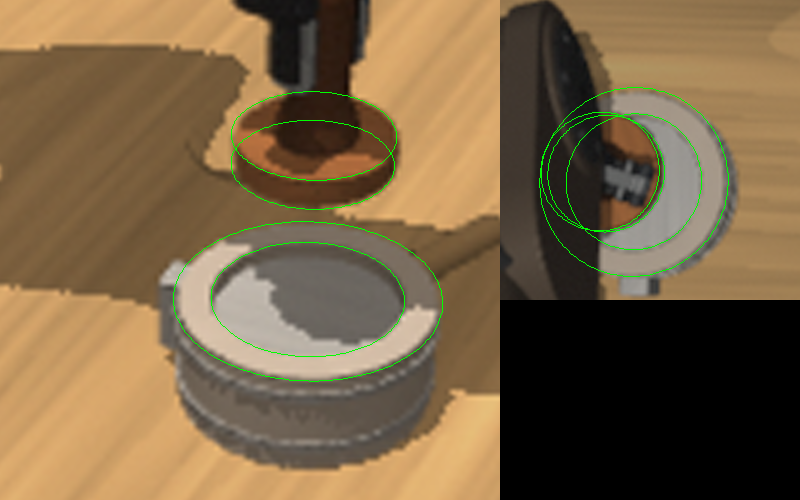

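The foot is concentric with the well within about 2 mm in both views. I'll lower it to just above the plate.

move_arm(deltas=[[[0.3, 0.02, 0], [0, 0, 0], -1], [[0.7, 0.02, 0], [0, 0, 0], -1], [[1.1, 0.02, 0], [0, 0, 0], -1], [[1.4, 0.02, 0], [0, 0, 0], -1], [[1.6, 0.02, 0], [0, 0, 0], -1], [[1.72, 0.02, 0], [0, 0, 0], -1], [[1.72, 0.02, 0], [0, 0, 0], -1], [[1.72, 0.02, 0], [0, 0, 0], -1]], grip_force=70)

```text
t: 7.4
ee_pos: [0.5158, 0.1946, 0.1018]
tcp_rot: [[0.001, -0.96, 0.279], [0.0, 0.279, 0.96], [-1.0, -0.001, 0.0]]
wrist_force: [0.0, 0.0, -2.6]
finger_gap: 0.0285
```

move_arm(deltas=[[[0.06, 0, 0], [0, 0, 0], -1], [[0.12, 0, 0], [0, 0, 0], -1], [[0.18, 0, 0], [0, 0, 0], -1], [[0.24, 0, 0], [0, 0, 0], -1], [[0.3, 0, 0], [0, 0, 0], -1], [[0.3, 0, 0], [0, 0, 0], -1]])

```text
t: 8.0
ee_pos: [0.5158, 0.1948, 0.0863]
tcp_rot: [[0.001, -0.96, 0.279], [0.0, 0.279, 0.96], [-1.0, -0.001, 0.001]]
wrist_force: [0.1, 1.3, 5.3]
finger_gap: 0.0284
```

move_arm(deltas=[[[0.04, 0, 0], [0, 0, 0], -1], [[0.08, 0, 0], [0, 0, 0], -1], [[0.12, 0, 0], [0, 0, 0], -1], [[0.15, 0, 0], [0, 0, 0], -1], [[0.15, 0, 0], [0, 0, 0], -1]])

```text
t: 8.5
ee_pos: [0.5158, 0.1948, 0.0791]
tcp_rot: [[0.001, -0.96, 0.279], [0.0, 0.279, 0.96], [-1.0, -0.001, 0.001]]
wrist_force: [-0.7, 1.0, 6.8]
finger_gap: 0.0287
```

move_arm(deltas=[[[0.02, 0, 0], [0, 0, 0], -1], [[0.03, 0, 0], [0, 0, 0], -1], [[0.03, 0, 0], [0, 0, 0], -1]])

```text
t: 8.8
ee_pos: [0.5158, 0.1948, 0.0781]
tcp_rot: [[0.001, -0.96, 0.279], [0.0, 0.279, 0.96], [-1.0, -0.001, 0.001]]
wrist_force: [-1.3, 0.6, 11.1]
finger_gap: 0.0286
```

move_arm(deltas=[[[0.01, 0, 0], [0, 0, 0], -1], [[0.02, 0, 0], [0, 0, 0], -1], [[0.02, 0, 0], [0, 0, 0], -1]])

```text
t: 9.1
ee_pos: [0.5159, 0.1948, 0.078]
tcp_rot: [[0.002, -0.96, 0.279], [0.001, 0.279, 0.96], [-1.0, -0.002, 0.001]]
wrist_force: [-4.9, -0.8, 22.2]
finger_gap: 0.0286
```

The hard stop is reached: the force rose from 11 to 22 N with no further travel. I'll hold there for 0.8 s, checking with one picture.

move_arm(deltas=[[[0, 0, 0], [0, 0, 0], -1], [[0, 0, 0], [0, 0, 0], -1], [[0, 0, 0], [0, 0, 0], -1], [[0, 0, 0], [0, 0, 0], -1], [[0, 0, 0], [0, 0, 0], -1], [[0, 0, 0], [0, 0, 0], -1], [[0, 0, 0], [0, 0, 0], -1], [[0, 0, 0], [0, 0, 0], -1]])

```text
t: 9.9
ee_pos: [0.5159, 0.1948, 0.078]
tcp_rot: [[0.002, -0.96, 0.279], [0.001, 0.279, 0.96], [-1.0, -0.002, 0.001]]
wrist_force: [-4.4, 0.8, 22.6]
finger_gap: 0.0284
```

```bash
python3 - <<'E'
from h import *
im=imaging.camera("scene");s=readout.sense();print(s['t'],s['ee_pos'],s['wrist_force'])
cs=[(.517,.1935,.030,.04),(.517,.1935,.046,.04)]
cv2.imwrite("pics/bottom.png",overlay(im,"scene",cs,(260,100,100,80),6,""))
E
```

```text
9.95 [0.5158 0.1948 0.078 ] [-4.0587  0.4306 21.8715]
```

View pics/bottom.png

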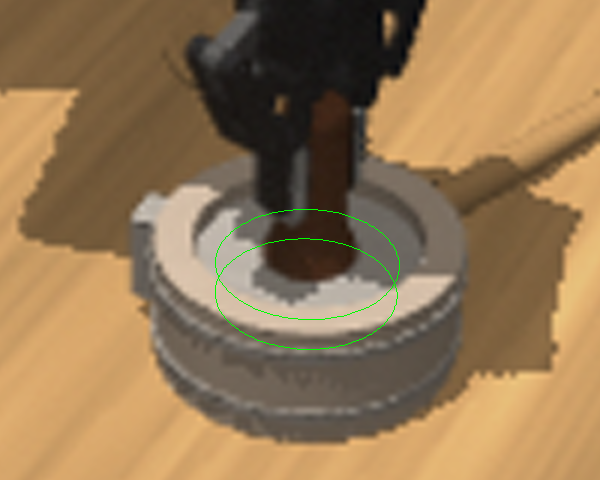

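At the bottom, the picture shows the flare at (308,265) but no clear brown foot around it, which is odd. I'll look again without the overlay before easing up.

```bash
python3 - <<'E'
from h import *
ims={c:imaging.camera(c) for c in I}
A=overlay(ims["scene"],"scene",[],(275,115,80,60),8,"")
cv2.imwrite("pics/bottom2.png",A)
im=ims["scene"]
for r in (.025,.03,.035,.038,.043,.047): 
    uv=proj("scene",circ(.517,.1935,.046 if r<.04 else .03,r))[::30]; print(r,[im[int(v+.5),int(u+.5)].tolist() for u,v in uv])
E
```

```text
0.025 [[125, 119, 112], [47, 30, 18], [50, 32, 20], [186, 178, 168], [117, 110, 103], [189, 180, 169]]
0.03 [[111, 105, 99], [106, 102, 95], [60, 50, 43], [190, 181, 170], [191, 182, 173], [188, 180, 167]]
0.035 [[125, 120, 113], [107, 102, 96], [75, 72, 69], [188, 180, 169], [188, 178, 167], [214, 192, 169]]
0.038 [[113, 107, 100], [109, 104, 97], [82, 80, 76], [188, 180, 170], [191, 177, 164], [214, 192, 169]]
0.043 [[109, 97, 85], [110, 103, 98], [49, 31, 21], [190, 182, 171], [113, 100, 87], [124, 114, 102]]
0.047 [[93, 83, 72], [106, 102, 95], [48, 31, 18], [197, 186, 173], [131, 120, 108], [84, 80, 74]]
```

View pics/bottom2.png

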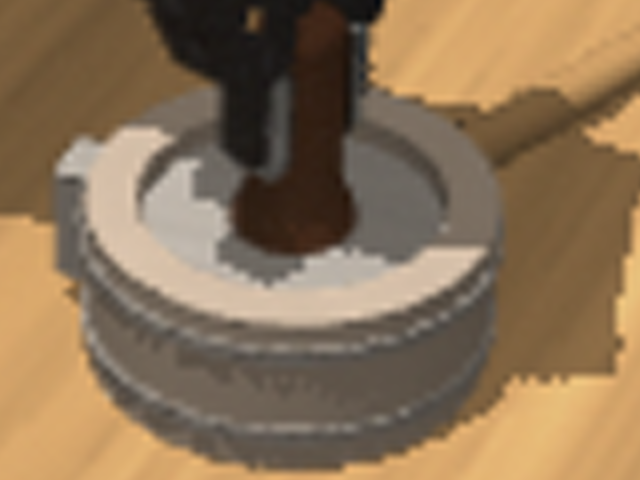

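The raw picture confirms it: the plate is drawn at its rest depth and hides the foot. The forces, though, match the stated spring and stop: about 8 N at 10 mm, about 10 N at 17 mm, and a hard stop at exactly TCP 0.078 (underside 30 mm). I'll treat this as a rendering oddity for now and check it while easing up.

move_arm(deltas=[[[-0.04, 0, 0], [0, 0, 0], -1], [[-0.08, 0, 0], [0, 0, 0], -1], [[-0.12, 0, 0], [0, 0, 0], -1], [[-0.16, 0, 0], [0, 0, 0], -1], [[-0.2, 0, 0], [0, 0, 0], -1], [[-0.2, 0, 0], [0, 0, 0], -1]])

```text
t: 10.65
ee_pos: [0.5157, 0.1948, 0.0868]
tcp_rot: [[0.001, -0.96, 0.279], [0.0, 0.279, 0.96], [-1.0, -0.001, 0.001]]
wrist_force: [0.0, 0.8, 5.0]
finger_gap: 0.0289
```

move_arm(deltas=[[[-0.04, 0, 0], [0, 0, 0], -1], [[-0.08, 0, 0], [0, 0, 0], -1], [[-0.12, 0, 0], [0, 0, 0], -1], [[-0.15, 0, 0], [0, 0, 0], -1], [[-0.17, 0, 0], [0, 0, 0], -1], [[-0.18, 0, 0], [0, 0, 0], -1], [[-0.18, 0, 0], [0, 0, 0], -1]])

```text
t: 11.35
ee_pos: [0.5155, 0.1946, 0.0953]
tcp_rot: [[0.0, -0.96, 0.279], [0.0, 0.279, 0.96], [-1.0, -0.0, 0.0]]
wrist_force: [1.4, 2.5, 1.6]
finger_gap: 0.0283
```

```bash
python3 - <<'E'
from h import *
im=imaging.camera("scene");s=readout.sense();print(s['t'],s['ee_pos'],s['wrist_force'])
cv2.imwrite("pics/up.png",overlay(im,"scene",[],(275,115,80,60),8,""))
E
```

```text
11.4 [0.5155 0.1946 0.0953] [2.2678 1.6642 0.9339]
```

View pics/up.png

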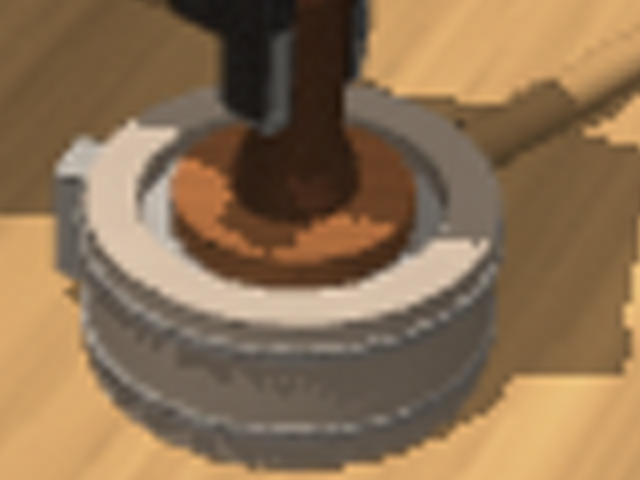

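Eased up, the foot sits concentric in the well, on the plate. The force falls back along the spring curve, and at TCP 0.0953 the underside is at 47.3 mm, almost at rest. I'll rise a little more, release, and retreat.

move_arm(deltas=[[[-0.014, 0, 0], [0, 0, 0], -1], [[-0.014, 0, 0], [0, 0, 0], -1], [[-0.014, 0, 0], [0, 0, 0], -1]])

```text
t: 11.7
ee_pos: [0.5154, 0.1946, 0.096]
tcp_rot: [[-0.0, -0.96, 0.279], [0.0, 0.279, 0.96], [-1.0, 0.0, -0.0]]
wrist_force: [1.3, 0.3, 0.7]
finger_gap: 0.0285
```

move_arm(deltas=[[[0, 0, 0], [0, 0, 0], -0.3], [[0, 0, 0], [0, 0, 0], -0.2], [[0, 0, 0], [0, 0, 0], -0.1], [[0, 0, 0], [0, 0, 0], 0.2], [[0, 0, 0], [0, 0, 0], 0.6], [[0, 0, 0], [0, 0, 0], 1], [[0, 0, 0], [0, 0, 0], 1], [[0, 0, 0], [0, 0, 0], 1]])

```text
t: 12.5
ee_pos: [0.5154, 0.1946, 0.096]
tcp_rot: [[-0.0, -0.96, 0.279], [0.0, 0.279, 0.96], [-1.0, 0.0, 0.0]]
wrist_force: [0.0, 0.1, -0.7]
finger_gap: 0.0849
```

move_arm(deltas=[[[-0.3, 0, 0], [0, 0, 0], 1], [[-0.8, 0, 0], [0, 0, 0], 1], [[-1.4, 0, 0], [0, 0, 0], 1], [[-2.0, 0, 0], [0, 0, 0], 1], [[-2.6, 0, 0], [0, 0, 0], 1], [[-3.0, 0, 0], [0, 0, 0], 1], [[-3.0, 0, 0], [0, 0, 0], 1], [[-3.0, 0, 0], [0, 0, 0], 1]])

```text
t: 13.3
ee_pos: [0.5152, 0.1946, 0.2458]
tcp_rot: [[0.0, -0.96, 0.279], [0.0, 0.279, 0.96], [-1.0, -0.0, 0.0]]
wrist_force: [0.3, -0.4, -0.5]
finger_gap: 0.0857
```

```bash
python3 - <<'E'
from h import *
im=imaging.camera("scene");s=readout.sense();print(s['t'],s['ee_pos'],s['wrist_force'],s['finger_gap'])
print(fit({"scene":im},(.5165,.1935),[(.064,.04)],("scene",)))
cs=[(.5165,.1935,.064,.04),(.5165,.1935,.145,.015)]
cv2.imwrite("pics/end.png",overlay(im,"scene",cs,(260,70,100,110),5,""))
E
```

```text
13.35 [0.515  0.1945 0.2451] [-0.8397 -0.4002 -0.1288] 0.08553635718884244
(array([0.5145, 0.1988]), np.float64(-140.10098266601562))
```

View pics/end.png

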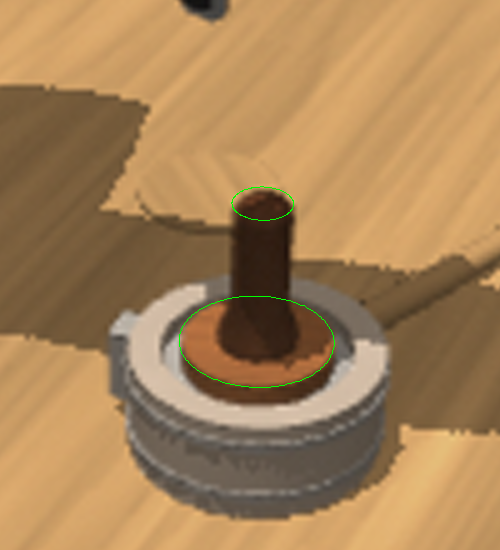

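The tamper stands upright and centred on the sprung-back plate: the circles drawn for underside height 48 mm match the foot and handle top. The gripper is clear, so I'm handing in.

```bash
python3 -c "
from workcell import sign_off
print(sign_off())"
```

```text
the job is handed in; nothing more can be done
None
```

I took the wide brown round tamper by its handle and pressed the mould's plate down to its hard stop. I held it there for about 1 s, eased up slowly and let go. The job was handed in at about 13.4 s on the robot's clock.

**Checks that agreed:**
- **Press:** the force followed the stated spring, about 8 N at 10 mm and 10 N at 17 mm. It then rose to 22 N with no further travel at 30 mm underside height, which is the stop.
- **Return:** the force fell back along the same spring curve to rest height, 48 mm.
- **End state:** in the final picture the tamper stands upright and centred inside the mould within a few millimetres. The gripper is open, about 10 cm above the handle, and reads almost no force.

**Check that disagreed:** while the plate was bottomed out, the pictures still showed it at its rest height, hiding the foot. I took this as a drawing fault because the forces and heights all matched a bottomed plate. Bottoming out is therefore shown by force and position, not by picture.

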